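# Turn a heat-spreader plate over with a blade lifter

## Task

The heat-spreader plate lies blue film up on the white rails of the turn-over fixture. Pick up the orange-handled lifter, slide its blade under the plate's free edge and tip the plate over the step, like turning a page, so that it lies flat on the black pad with its bare side up; do not touch the plate with the gripper, do not ram it or carry it off the fixture, and leave the reel, the dish and the meter where they are. A key block out of sight under the plate closes either the left or the right lane between the rails, so feel for the open one. Finally stand the lifter back on the bench on its blade and let go.

Things in the scene. Friction and masses are not known exactly. Their poses are not given: they have to be found in the camera images.
- fixture: Turn-over fixture, fixed, 230 x 160 mm. Origin at bench level below the foot of the step, mid-width. +x: direction in which the plate is turned over; y runs along the step. Aluminium base, top at z = 10 mm, x = -112 to 118 mm (free in front of the plate for x < -95 mm). A grey end lip (x = 104 to 114 mm, top z = 34 mm) closes the pad. Side guides (inner faces y = -67 and 67 mm, x = -54 to -4 mm, top z = 28 mm).
- nest (a point): Foot of the step at rail height: fixture x = 0, y = 0, z = 16 mm; the fixture's axes. White rails (y = -53 and +53 mm, 10 mm wide, x = -65 to 0) carry the plate 6 mm above the base. Between them lie two lanes. A fixed key block (x = -78 to -58 mm, y = 12 to 40 or -40 to -12 mm, top 1 mm under the plate) shuts one, varying, hidden; the other is open from there past the centre.
- pad (a point): Centre of the black rubber landing pad's top: fixture x = 52 mm, y = 0, z = 26 mm; the fixture's axes. The pad is 104 (x) x 136 mm; its -x edge is the upright step, 10 mm above the rails. A plate tipped past upright falls over the step onto it and ends with its centre 25 to 60 mm beyond the step.
- plate: Loose heat-spreader plate, 80 (its x) x 120 (y) x 5 mm, 0.1 to 0.2 kg. Origin at its centre; +z face blue film (up at the start), -z face bare aluminium with a dark patch. It starts about square on the rails, far edge 0 to 9 mm short of the step, near edge overhanging the rails by 15 to 24 mm. It slides freely; pushed from below and behind it stops at the step and pivots there.
- lifter: Loose lifter, 0.22 kg, standing on its blade. Origin on the blade's underside below the grip's centre. Steel blade along +x: x = -20 to 80 mm, 32 mm wide, underside z = 0, 3 mm thick (2 mm over the last 12 mm). A foot 32 mm wide and 7 mm high covers x = -20 to 24 mm. Orange upright grip 34 (x) x 24 (y) mm, z = 7 to 84 mm, to be pinched across y from above.
- lifter_tip (a point): Middle of the lifter blade's front edge, on its underside, 80 mm along the lifter's +x from its origin; its axes are the lifter's.
- reel: Bystander: grey-white wire reel, 64 mm across, 42 mm high, standing on the bench; origin at the centre of its underside.
- dish: Bystander: grey round parts dish, 67 mm across, 24 mm high; origin at the centre of its underside.
- meter: Bystander: yellow multimeter lying on the bench, 140 x 72 x 43 mm; origin at the centre of its underside.
There are look-alikes about, which are no part of the job. What is shaped like the lifter but red is not meant.

How it is judged:
On the way:
1. the plate is propped up on the lifter's blade, tilted between 20 and 80 degrees (angle between plate's own z axis and vertical between 0.35 and 1.4 rad and contact force between lifter and plate above 0.05 N), for 0.1 s.
At the end, for the whole second after the job is handed in: The plate lies bare side up and at rest, flat (within 0.1 rad) on the black pad, its centre 12 to 66 mm beyond the step and within 25 mm of the fixture's centre line, within 0.26 rad of square; the lifter stands released and at rest on its blade on the bench (origin below 5 mm, tilt under 0.1 rad) (angle between plate's own z axis and vertical above 3.04 rad and x of plate in the frame of fixture between 0.012 and 0.066 m and y of plate in the frame of fixture between -0.025 and 0.025 m and z of plate in the frame of fixture between 0.026 and 0.031 m and angle between the x axis of plate and the x axis of fixture, either way round below 0.26 rad and linear speed of each of plate, lifter below 0.02 m/s and angle between lifter's own z axis and vertical below 0.1 rad and height (world z) of lifter below 0.005 m); the robot touches nothing.
It fails at once if the gripper or arm touches the plate (contact force between any of the fingers, the arm and plate above 0.3 N).
It fails at once if the plate is carried up off the fixture (centre higher than 100 mm) (height (world z) of plate above 0.1 m).
It fails at once if the plate is rammed with the lifter (over 30 N) (contact force between lifter and plate above 30 N).
It fails at once if the reel, dish or meter is moved by more than 20 mm (distance of any of reel, dish, meter from where it was at the start of the episode above 0.02 m).
It also fails if it takes over 72 s, if anything falls off the work surface, if the arm or the gripper's body presses on something with over 40 N, if the wrist force passes 120 N, or if a joint passes its speed limit or range.

## Robot

A 6-joint arm with a two-finger parallel gripper is mounted at the origin on a cart in front of the work surface, level with it; the furniture and walls round the work are solid. World frame = base frame: x ahead of the robot, y to its left, z up, the work surface at z = 0. Lengths are in m, angles in rad, forces in N, time in s.
With the tool pointing down it reaches from about 0.325 to 0.875 m from the base axis. Payload 4.4 kg.
Tool frame: the origin (TCP) lies on the centre line of the jaws, within the pads' length; the fingertips stand 22 mm ahead of it and the grasp point (between the pads) lies 3 mm ahead of it (nose_length is the distance from the TCP to the fingertips, in m); z points along the fingers, y is the line along which they close (so a half turn about z gives the same grasp; the last joint's range is limited). The gripper opens to 85 mm and grips with 20 to 120 N. Pads are 22 mm wide; open, the fingers measure 114 mm over their backs; the gripper's body (76 mm by 85 mm) begins 54 mm behind the grasp point. The pads swing forward as they close: fully open they stand 13 mm farther back than shut.
Start: joints at [1.147, 0.207, 1.542, -0, 1.393, -0.15], TCP at [0.155, 0.554, 0.253] pointing down, gripper open.
Joint ranges: [-2.73, 2.73], [-0.86, 2.22], [0.23, 2.46], [-1.11, 4.25], [0.08, 2.63], [-2.82, 2.82]. Speed limits (rad/s): [2.79, 2.79, 3.14, 3.14, 3.14, 3.14].

## Interface

Orientations are given as a unit quaternion [w, x, y, z].
In Python, from workcell import * gives the robot as it stands. The module is installed in compiled form; this text tells all that it offers.
- The arm moves only by the tool move_arm, never from a script. Its argument "plan" is a list that holds one entry, the list of rows, each a list of 7 numbers: the turn, a rotation vector about the world's x, y, z in degrees, then the shift along the world's x, y, z in m, then the gripper's target within -1 to 1 (shut at 1, half-way at 0, fully open at -1). In form: [[[wx, wy, wz, dx, dy, dz, claw], ...]]. A call has 1 to 10 rows; each row is the pose to reach, as a shift and turn from the pose commanded when the call began; what a row does not reach only later rows make up. A row lasts 1/10 s, in which the tool goes at most 50 mm and 8.59 degrees, less where a joint would pass 70% of its speed; a pose out of reach is approached as far as the arm can. A call with a gripper value outside its range is refused whole. The fingers move at their own pace and stop on an object; the grip force is fixed at half the most. Time passes only in rows, so rows that repeat a pose let the fingers close. It gives the time, the measured TCP pose, the force, the opening and the grip force at its end, in the units of the state.
- get_obs(): the state, without advancing time (a new reading comes with each control period).
- capture(name): name is "scene" or "side" or "wrist"; returns the picture (384x512x3 uint8, red, green, blue); there is no depth.
- calibration(name): a dict with "fx", "fy", "cx", "cy" (pixels), "rvec" (rotation vector, rad) and "tvec" (3), from world to camera coordinates, as OpenCV has them. Camera axes: x right, y down, z forward; pixel columns grow to the right and rows downward; lengths in m; the calibration is good to about 2 mm. A picture is of the moment at which its call begins: read the wrist's pose just before it. calibration takes no time and is no camera call; for the wrist camera it gives the pose at the moment of the call.
- hand_in(): hands the job in; it is judged then, once.
Trained networks look in the newest picture that a camera, given by its name, has taken for a name from the list of things; names that differ only in an ending like _2 or _b are one class to them, and where a whole thing is asked for, a point or a joint stands for the part that bears it (a point fixed in the world has none). Each returns a list of dicts, best first, with "score" (0 to 1); they miss things now and then, are a little off and sometimes report something else, mostly with a low value. They report only what shows in the picture. A call takes as long as a camera call. They do not tell look-alikes from the thing itself.
- recognise(query, camera): "extent" ([centre column, centre row, width, height] in pixels, round what is visible of it).
- spot_point(query, camera): "centre" ([column, row] in pixels: a listed point, or the origin of a listed thing).
The state is a dict: "time": time; "joints": joint angles; "joint_velocities": joint speeds; "effort": joint torques, N m; "tool_pos": TCP position; "tcp_rot": TCP orientation; "ft_force": force on the tool from outside, world axes, zero at the start; "moment": the same for the moment, N m; "finger_gap": finger opening in m; "grip_force": force on a finger pad.
Only numpy, scipy, OpenCV 4.12 (cv2) and the standard library are available. Lean on these libraries where they do the work, as an engineer would, in place of code of your own. Each camera call takes 0.05 s, during which the arm holds its last target. There are 200 camera calls.

## Working session

There is one attempt and no reset: what is moved stays moved. The work goes in short steps, Python scripts to look and compute and a tool call to move; the robot and the scene stay as the last step left them, time stands still between calls to the robot, and variables do not carry over. Pictures are saved under pics/ and viewed, at most 10 in all, crops included, and the job is handed in when it is done.

Besides the shell and the picture viewer there is one more tool, called after ">>>" as name(argument=value, ...) on one line, values as JSON. move_arm: Moves the arm, as the interface text tells. Its arguments: {"type":"object","properties":{"plan":{"type":"array","items":{"type":"array","items":{"type":"array","items":{"type":"number"}}}}},"required":["plan"]}

```bash
mkdir -p pics; cat > h.py <<'E'
from workcell import *
import numpy as np, cv2
def cal(n):
    c=calibration(n); K=np.array([[c['fx'],0,c['cx']],[0,c['fy'],c['cy']],[0,0,1.]])
    R=cv2.Rodrigues(np.array(c['rvec'],float))[0]; return K,R,np.array(c['tvec'],float).ravel()
def ray(n,px,z):
    K,R,t=cal(n); d=R.T@np.linalg.solve(K,[px[0],px[1],1]); o=-R.T@t
    return o+d*(z-o[2])/d[2]
def proj(n,P):
    K,R,t=cal(n); p=(K@(R@np.atleast_2d(P).T+t[:,None])).T; return p[:,:2]/p[:,2:]
def snap(n,f):
    im=capture(n); cv2.imwrite('pics/'+f+'.png',im[:,:,::-1]); return im
E
python3 - <<'E'
from h import *
a=snap('scene','s0'); 
for q,z in [('lifter',0),('lifter_tip',0),('nest',.016),('pad',.026),('plate',.0185),('reel',0),('dish',0),('meter',0),('fixture',0)]:
    for d in spot_point(q,'scene')[:3]: print(q,round(d['score'],2),np.round(d['centre']),ray('scene',d['centre'],z).round(3))
b=snap('side','s1')
for q,z in [('lifter',0),('lifter_tip',0),('nest',.016),('pad',.026),('plate',.0185),('fixture',0)]:
    for d in spot_point(q,'side')[:3]: print(q,round(d['score'],2),np.round(d['centre']),ray('side',d['centre'],z).round(3))
w=capture('wrist')
cv2.imwrite('pics/c0.png',np.vstack([np.hstack([a,b])])[:,:,::-1][:, :])
cv2.imwrite('pics/c0.png',cv2.resize(cv2.imread('pics/c0.png'),(800,300),interpolation=cv2.INTER_AREA))
E
```

```text
lifter 0.86 [254. 252.] [ 0.384 -0.111  0.   ]
lifter 0.8 [301. 306.] [ 0.315 -0.296  0.   ]
lifter 0.57 [332. 267.] [ 0.46  -0.282  0.   ]
lifter_tip 0.81 [246. 278.] [ 0.303 -0.159  0.   ]
lifter_tip 0.79 [342. 252.] [ 0.522 -0.273  0.   ]
lifter_tip 0.78 [326. 292.] [ 0.381 -0.313  0.   ]
nest 0.92 [296. 194.] [ 0.652 -0.044  0.016]
plate 0.82 [287. 203.] [ 0.591 -0.057  0.018]
reel 0.58 [176. 181.] [0.492 0.305 0.   ]
dish 0.78 [219. 158.] [0.706 0.325 0.   ]
dish 0.56 [297. 202.] [ 0.644 -0.056  0.   ]
meter 0.74 [387. 224.] [ 0.71  -0.303  0.   ]
fixture 0.89 [294. 202.] [ 0.639 -0.05   0.   ]
lifter 0.96 [165. 309.] [ 0.308 -0.292  0.   ]
lifter 0.68 [206. 246.] [ 0.371 -0.113  0.   ]
lifter 0.63 [237. 306.] [ 0.454 -0.286  0.   ]
lifter_tip 0.91 [179. 264.] [ 0.316 -0.172  0.   ]
lifter_tip 0.79 [208. 318.] [ 0.397 -0.313  0.   ]
lifter_tip 0.56 [275. 302.] [ 0.533 -0.275  0.   ]
nest 0.63 [314. 223.] [ 0.643 -0.05   0.016]
pad 0.88 [334. 217.] [ 0.693 -0.037  0.026]
pad 0.19 [238. 307.] [ 0.457 -0.305  0.026]
plate 0.72 [299. 226.] [ 0.601 -0.063  0.018]
fixture 0.59 [314. 229.] [ 0.642 -0.056  0.   ]
fixture 0.34 [362. 312.] [ 0.71 -0.3   0.  ]
```

View pics/s0.png

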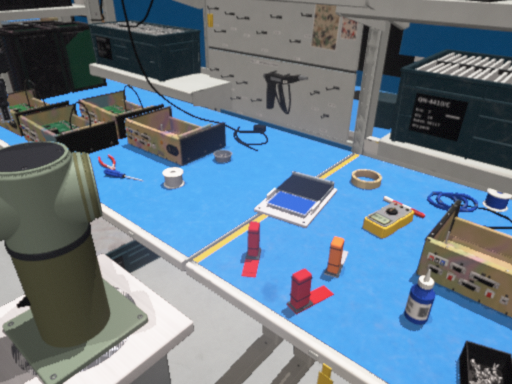

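View pics/s1.png

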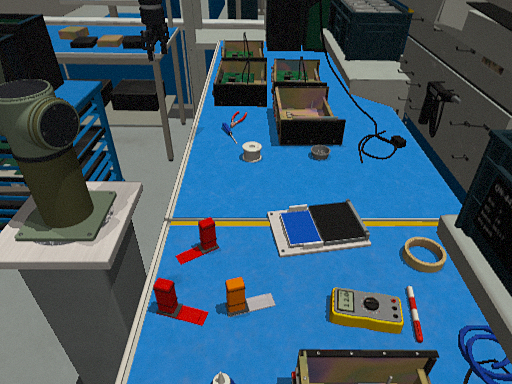

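The orange lifter is at (237,300) in the side picture. The blue plate is at (299,226) and the black pad at (335,217). The two red lifters are decoys. Next I'll fit the fixture's pose and read the tool's orientation.

```bash
python3 - <<'E'
from h import *
from scipy.spatial.transform import Rotation as Ro
o=get_obs(); q=o['tcp_rot']; print(o['time'],o['tool_pos'],Ro.from_quat([q[1],q[2],q[3],q[0]]).as_matrix().round(3))
K,R,t=cal('wrist'); print('cam',(-R.T@t).round(3),'fwd',R[2].round(2))
# rough outline of base corners in both pictures
for n,f in [('scene','s0'),('side','s1')]:
    im=cv2.imread('pics/'+f+'.png'); hsv=cv2.cvtColor(im,cv2.COLOR_BGR2HSV)
    m=cv2.inRange(hsv,(0,0,0),(180,255,70))
    x0,y0=(250,165) if n=='scene' else (262,195)
    cv2.imwrite('pics/z_%s.png'%n,cv2.resize(im[y0:y0+70,x0:x0+115],None,fx=5,fy=5,interpolation=cv2.INTER_CUBIC))
E
```

```text
0.9 [0.1549312  0.55374142 0.25330533] [[-0.963  0.269  0.   ]
 [ 0.269  0.963  0.   ]
 [-0.     0.    -1.   ]]
cam [0.077 0.575 0.374] fwd [ 0.3  -0.08 -0.95]
```

>>> move_arm(plan=[[[0,0,0,0.03,-0.04,0.02,-1],[0,0,0,0.06,-0.08,0.04,-1],[0,0,0,0.09,-0.12,0.06,-1],[0,0,0,0.12,-0.16,0.07,-1],[0,0,0,0.15,-0.2,0.07,-1],[0,0,0,0.18,-0.24,0.07,-1],[0,0,0,0.21,-0.28,0.07,-1],[0,0,0,0.24,-0.32,0.07,-1],[0,0,0,0.27,-0.36,0.07,-1],[0,0,0,0.3,-0.4,0.07,-1]]])

```text
time: 1.9
tool_pos: [0.4486, 0.1616, 0.3237]
tcp_rot: [0.001, 0.136, 0.991, 0.0]
ft_force: [0.5, 1.0, -0.3]
finger_gap: 0.0854
grip_force: 0.0
```

>>> move_arm(plan=[[[0,0,6,0.02,-0.04,0,-1],[0,0,12,0.04,-0.08,0,-1],[0,0,18,0.06,-0.12,0,-1],[0,0,24,0.08,-0.16,0,-1],[0,0,24,0.09,-0.2,0,-1],[0,0,24,0.09,-0.21,0,-1],[0,0,24,0.09,-0.21,0,-1]]])

```text
time: 2.6
tool_pos: [0.5376, -0.0479, 0.323]
tcp_rot: [-0.0, -0.071, 0.997, 0.0]
ft_force: [-0.1, 0.4, -0.3]
finger_gap: 0.0854
grip_force: 0.0
```

```bash
python3 - <<'E'
from h import *
a=snap('wrist','w0'); K,R,t=cal('wrist'); print((-R.T@t).round(3),R[2].round(2), get_obs()['tool_pos'])
for q,z in [('nest',.016),('pad',.026),('plate',.021),('fixture',0),('lifter',0),('lifter_tip',0)]:
    for d in spot_point(q,'wrist')[:3]: print(q,round(d['score'],2),np.round(d['centre']),ray('wrist',d['centre'],z).round(3))
cv2.imwrite('pics/w0b.png',cv2.resize(a,(800,600))[:,:,::-1])
E
```

```text
[ 0.457 -0.059  0.444] [ 0.31  0.05 -0.95] [ 0.53737844 -0.04653223  0.32308674]
nest 0.78 [237. 226.] [ 0.651 -0.052  0.016]
pad 0.83 [240. 259.] [ 0.7   -0.039  0.026]
plate 0.88 [231. 194.] [ 0.601 -0.066  0.021]
plate 0.52 [ 72. 240.] [ 0.707 -0.291  0.021]
fixture 0.72 [238. 220.] [ 0.648 -0.05   0.   ]
lifter 0.69 [218.  15.] [ 0.375 -0.112 -0.   ]
lifter 0.38 [239. 216.] [ 0.642 -0.049  0.   ]
lifter_tip 0.57 [ 96. 124.] [ 0.534 -0.265  0.   ]
lifter_tip 0.46 [56.  4.] [ 0.393 -0.313  0.   ]
```

View pics/w0b.png

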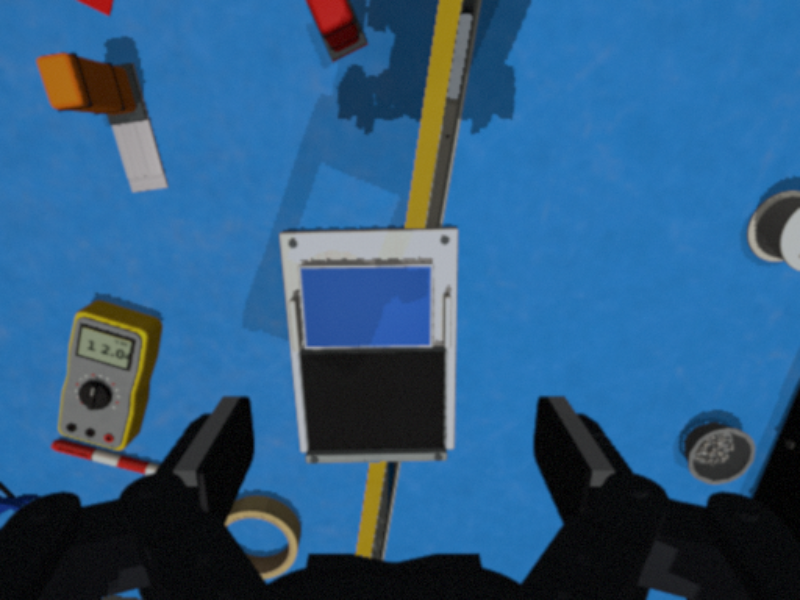

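The wrist view, scaled to 800 px, shows the plate at (302..432, 265..348), the pad below it, and the base's near edge at (282,234)-(458,228). The lifter blade's tip edge is at (132,192)-(167,186).

```bash
python3 - <<'E'
from h import *
from scipy.optimize import least_squares
s=.64
def fit(obj,px,x0):
    px=np.array(px)*s; obj=np.array(obj,float)
    def T(p): 
        c,sn=np.cos(p[2]),np.sin(p[2]); return np.c_[obj[:,0]*c-obj[:,1]*sn+p[0],obj[:,0]*sn+obj[:,1]*c+p[1],obj[:,2]]
    r=least_squares(lambda p:(proj('wrist',T(p))-px).ravel(),x0,loss='soft_l1'); print(r.x.round(4),np.degrees(r.x[2]).round(2),r.fun.reshape(-1,2).round(1).tolist()); return r.x
# image left = world -y
F=fit([[-.112,-.08,.01],[-.112,.08,.01],[0,-.068,.026],[0,.068,.026],[.104,-.068,.026],[.104,.068,.026]],[(282,234),(458,228),(300,349),(446,347),(304,455),(448,450)],[.65,-.05,.1])
P=fit([[-.04,-.06,.021],[-.04,.06,.021],[.04,-.06,.021],[.04,.06,.021]],[(302,266),(431,264),(305,349),(432,347)],[.6,-.06,.1])
L=fit([[.08,-.016,.002],[.08,.016,.002],[.024,-.016,.003],[.024,.016,.003]],[(132,192),(167,186),(112,125),(148,119)],[.455,-.285,.1])
c,sn=np.cos(F[2]),np.sin(F[2]);d=P[:2]-F[:2];print('plate in fix',d@[c,sn],d@[-sn,c],P[2]-F[2])
E
```

```text
[ 0.6469 -0.0484  0.1749] 10.02 [[-1.7, -0.6], [0.5, 0.2], [0.2, 3.9], [0.1, 2.9], [3.4, -3.1], [-1.7, -1.8]]
[ 0.6048 -0.0598  0.1638] 9.38 [[-2.4, 0.1], [1.5, 0.1], [-0.2, -0.1], [0.3, 0.0]]
[ 0.4531 -0.287   0.2862] 16.4 [[0.1, -0.3], [0.2, 0.3], [-0.3, -0.1], [0.0, 0.2]]
plate in fix -0.04336021385322151 -0.003973927979293738 -0.011130490446783492
```

>>> move_arm(plan=[[[0,0,3,-0.015,-0.045,-0.01,-1],[0,0,6,-0.03,-0.09,-0.03,-1],[0,0,8.3,-0.05,-0.135,-0.05,-1],[0,0,8.3,-0.07,-0.18,-0.07,-1],[0,0,8.3,-0.08,-0.22,-0.09,-1],[0,0,8.3,-0.085,-0.24,-0.12,-1],[0,0,8.3,-0.085,-0.24,-0.12,-1],[0,0,8.3,-0.085,-0.24,-0.12,-1]]])

```text
time: 3.75
tool_pos: [0.4524, -0.2858, 0.2027]
tcp_rot: [-0.0, -0.145, 0.989, 0.001]
ft_force: [0.0, 0.3, 0.6]
finger_gap: 0.0853
grip_force: 0.0
```

```bash
python3 - <<'E'
from h import *
a=snap('wrist','w1'); print(get_obs()['tool_pos'])
for q,z in [('lifter',0),('lifter_tip',0)]:
    for d in spot_point(q,'wrist')[:3]: print(q,round(d['score'],2),np.round(d['centre']),ray('wrist',d['centre'],z).round(3))
im=a.copy(); c,s=np.cos(.2862),np.sin(.2862)
T=lambda o:np.array([[.4531+x*c-y*s,-.287+x*s+y*c,z] for x,y,z in o])
for o in ([(.08,-.016,.002),(.08,.016,.002),(.024,.016,.003),(.024,-.016,.003)],[(.017,-.012,.084),(.017,.012,.084),(-.017,.012,.084),(-.017,-.012,.084)]):
    cv2.polylines(im,[proj('wrist',T(o)).round().astype(int)],True,(0,255,0),1)
cv2.imwrite('pics/w1b.png',cv2.resize(im,(800,600))[:,:,::-1])
E
```

```text
[ 0.45329774 -0.28587305  0.20391571]
lifter 0.96 [247. 170.] [ 0.457 -0.292  0.   ]
lifter 0.62 [428. 149.] [ 0.38  -0.117  0.   ]
lifter 0.59 [288.  24.] [ 0.312 -0.295  0.   ]
lifter_tip 0.94 [421.  69.] [ 0.312 -0.159  0.   ]
lifter_tip 0.85 [243. 103.] [ 0.392 -0.315  0.   ]
lifter_tip 0.58 [246. 236.] [ 0.532 -0.27   0.   ]
```

View pics/w1b.png

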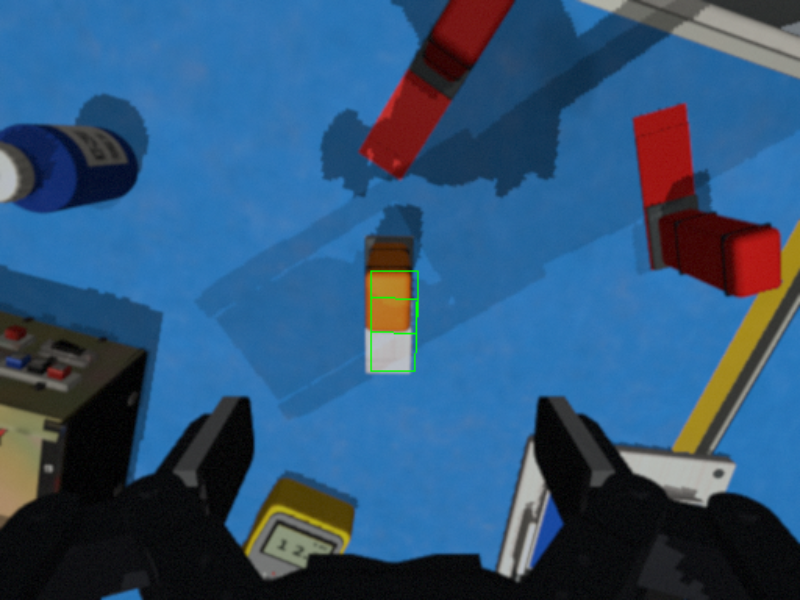

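The lifter is upright between the jaws at column 390. The jaw middle is at 395, so I shift about 3 mm in -y and descend.

>>> move_arm(plan=[[[0,0,0,0.001,-0.003,-0.04,-1],[0,0,0,0.001,-0.003,-0.08,-1],[0,0,0,0.001,-0.003,-0.12,-1],[0,0,0,0.001,-0.003,-0.145,-1],[0,0,0,0.001,-0.003,-0.157,-1],[0,0,0,0.001,-0.003,-0.157,1],[0,0,0,0.001,-0.003,-0.157,1],[0,0,0,0.001,-0.003,-0.157,1],[0,0,0,0.001,-0.003,-0.157,1],[0,0,0,0.001,-0.003,-0.157,1]]])

```text
time: 4.9
tool_pos: [0.4548, -0.2903, 0.0481]
tcp_rot: [0.001, -0.145, 0.989, -0.001]
ft_force: [0.9, 0.6, 5.8]
finger_gap: 0.0234
grip_force: 59.7
```

>>> move_arm(plan=[[[0,0,0,0,0,0,1],[0,0,0,0,0,0,1],[0,0,0,0,0,0,1]]])

```text
time: 5.2
tool_pos: [0.4548, -0.2904, 0.0481]
tcp_rot: [0.001, -0.145, 0.989, -0.001]
ft_force: [-0.5, 0.7, 5.9]
finger_gap: 0.0235
grip_force: 59.7
```

>>> move_arm(plan=[[[0,0,0,0,0,0.03,1],[0,0,0,0,0,0.06,1],[0,0,-2,0.002,0.045,0.06,1],[0,0,-4,0.004,0.09,0.06,1],[0,0,-6.7,0.006,0.135,0.06,1],[0,0,-6.7,0.007,0.18,0.06,1],[0,0,-6.7,0.007,0.215,0.06,1],[0,0,-6.7,0.007,0.226,0.06,1],[0,0,-6.7,0.007,0.226,0.06,1],[0,0,-6.7,0.007,0.226,0.06,1]]])

```text
time: 6.2
tool_pos: [0.461, -0.0644, 0.1064]
tcp_rot: [0.0, -0.087, 0.996, -0.001]
ft_force: [-0.7, 0.4, -2.5]
finger_gap: 0.0236
grip_force: 59.5
```

```bash
python3 - <<'E'
from h import *
o=get_obs();print(o['tool_pos'],o['tcp_rot'],o['ft_force'])
a=snap('wrist','w2')
for q,z in [('lifter',0.06),('lifter_tip',0.062),('nest',.016),('pad',.026),('plate',.021)]:
    for d in spot_point(q,'wrist')[:2]: print(q,round(d['score'],2),np.round(d['centre']),ray('wrist',d['centre'],z).round(3))
cv2.imwrite('pics/w2b.png',cv2.resize(a,(800,600))[:,:,::-1])
E
```

```text
[ 0.46095956 -0.0644068   0.10644411] [ 2.37390295e-04 -8.69645515e-02  9.96211236e-01 -5.32753437e-04] [-0.68070855  0.36649227 -2.51189417]
lifter 0.89 [250. 232.] [ 0.459 -0.067  0.06 ]
plate 0.41 [252. 233.] [ 0.478 -0.062  0.021]
```

View pics/w2b.png

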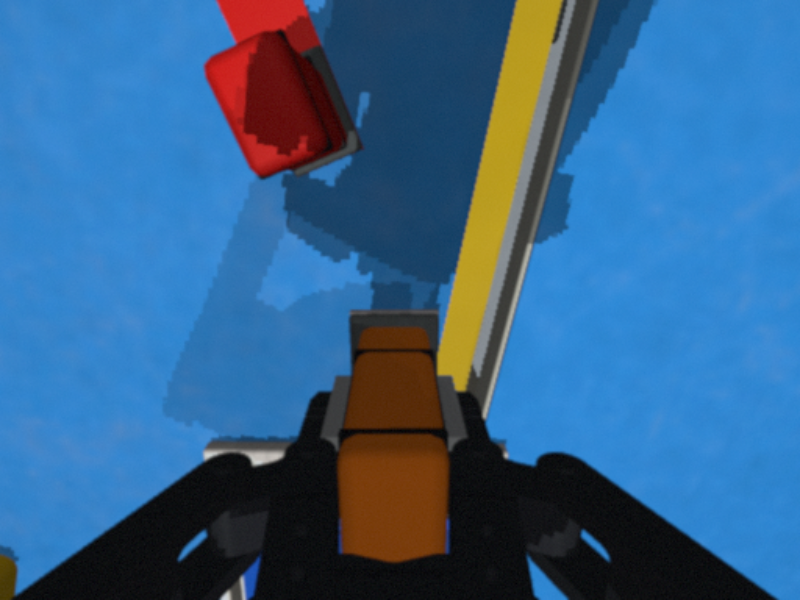

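The wrist view shows the held lifter, and the base's near corners at about (204,443) and (506,443). The blade itself is hidden, so I check with the fixed cameras.

```bash
python3 - <<'E'
from h import *
a,b=[ray('wrist',np.array(p)*.64,.01) for p in [(204,443),(506,443)]]
ex=np.array([np.cos(.1749),np.sin(.1749)]);ey=np.array([-ex[1],ex[0]]);F=np.array([.6469,-.0484])
print([((p[:2]-F)@ex,(p[:2]-F)@ey) for p in (a,b)], np.hypot(*(b-a)[:2]))
L=np.array([.461,-.0644]);print('lifter in F',(L-F)@ex,(L-F)@ey)
for n in('scene','side'):
    im=snap(n,'c_'+n)
    for q,z in [('lifter_tip',.0583),('lifter',.0583),('nest',.016),('pad',.026)]:
        for d in spot_point(q,n)[:3]:
            p=ray(n,d['centre'],z)[:2]
            if p[1]>-.13 and p[0]>.44: print(n,q,round(d['score'],2),p.round(4),((p-F)@ex).round(4),((p-F)@ey).round(4))
    P=[]
    for x,y,z in [(-.112,-.08,.01),(-.112,.08,.01),(0,-.068,.026),(0,.068,.026),(.104,-.068,.026),(.104,.068,.026)]: P.append([*(F+x*ex+y*ey),z])
    u=proj(n,P); c=u.mean(0); s=7; M=np.array([[s,0,400-s*(c[0]-15)],[0,s,300-s*c[1]]])
    z=cv2.warpAffine(im,M,(800,600),flags=cv2.INTER_CUBIC)
    for q in (u@M[:,:2].T+M[:,2]).round().astype(int): cv2.drawMarker(z,tuple(map(int,q)),(0,255,0),0,14,1)
    cv2.imwrite('pics/d_%s.png'%n,z[:,:,::-1])
E
```

```text
[(np.float64(-0.11912974486773215), np.float64(-0.08194960295423484)), (np.float64(-0.11874959570338123), np.float64(0.07387422980296615))] 0.15582429646409865
lifter in F -0.18584805396250556 0.01659249343376774
scene lifter_tip 0.82 [ 0.5359 -0.0553] -0.1105 0.0125
scene lifter 0.78 [ 0.4668 -0.0556] -0.1786 0.0243
scene nest 0.87 [ 0.6435 -0.0545] -0.0044 -0.0054
scene nest 0.2 [ 0.6159 -0.0769] -0.0355 -0.0226
scene pad 0.81 [ 0.7098 -0.0518] 0.0614 -0.0143
side lifter_tip 0.7 [ 0.5349 -0.0494] -0.1105 0.0185
side lifter 0.83 [ 0.4634 -0.0641] -0.1834 0.0165
side nest 0.85 [ 0.6442 -0.0565] -0.0041 -0.0075
side pad 0.8 [ 0.6949 -0.0459] 0.0477 -0.0058
```

View pics/d_side.png

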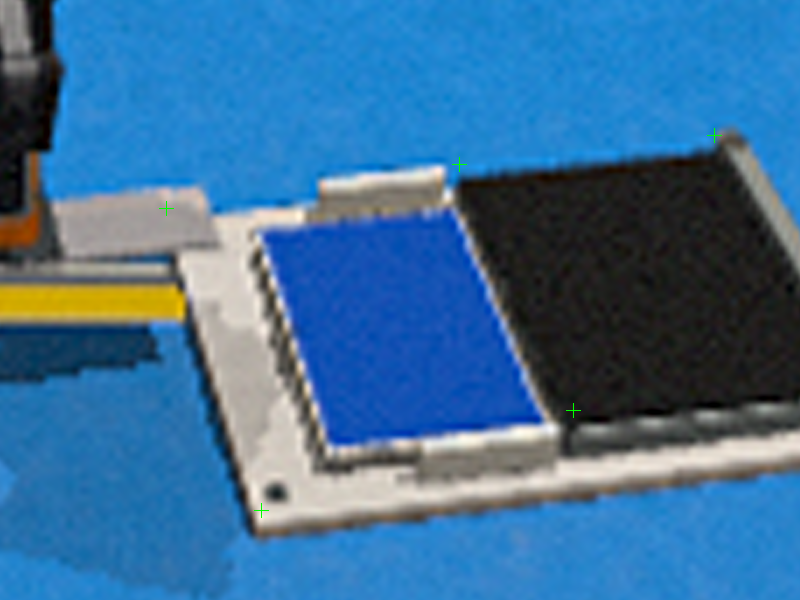

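Both fixed cameras put the fixture about 5 mm further in -y and 4 mm in -x, so the origin is about (0.644,-0.054). I'll lower the blade to 12 mm in front of the plate on the +y lane and creep in.

>>> move_arm(plan=[[[0,0,0,0.0015,-0.0085,-0.02,1],[0,0,0,0.0015,-0.0085,-0.036,1],[0,0,0,0.0015,-0.0085,-0.0463,1],[0,0,0,0.0015,-0.0085,-0.0463,1],[0,0,0,0.0065,-0.0075,-0.0463,1],[0,0,0,0.0115,-0.0065,-0.0463,1],[0,0,0,0.0115,-0.0065,-0.0463,1]]])

```text
time: 7.7
tool_pos: [0.4739, -0.0702, 0.061]
tcp_rot: [0.001, -0.087, 0.996, -0.001]
ft_force: [-0.2, -0.3, -2.1]
finger_gap: 0.0232
grip_force: 59.6
```

```bash
python3 - <<'E'
from h import *
o=get_obs();print(o['tool_pos'],o['ft_force'],o['moment'])
im=snap('side','e1'); F=np.array([.644,-.054]);ex=np.array([np.cos(.1749),np.sin(.1749)]);ey=np.array([-ex[1],ex[0]])
t=np.array(o['tool_pos'][:2])-F; print('lifter F',t@ex,t@ey)
c=proj('side',[[.59,-.06,.02]])[0]; M=np.array([[8,0,400-8*c[0]],[0,8,300-8*c[1]]])
cv2.imwrite('pics/e1b.png',cv2.warpAffine(im,M,(800,600),flags=cv2.INTER_CUBIC)[:,:,::-1])
E
```

```text
[ 0.47387715 -0.07023758  0.06096425] [-0.16514047 -0.25298029 -2.09930296] [-0.0278305   0.00564867  0.01133313]
lifter F -0.17035294120878244 0.013613160549964112
```

View pics/e1b.png

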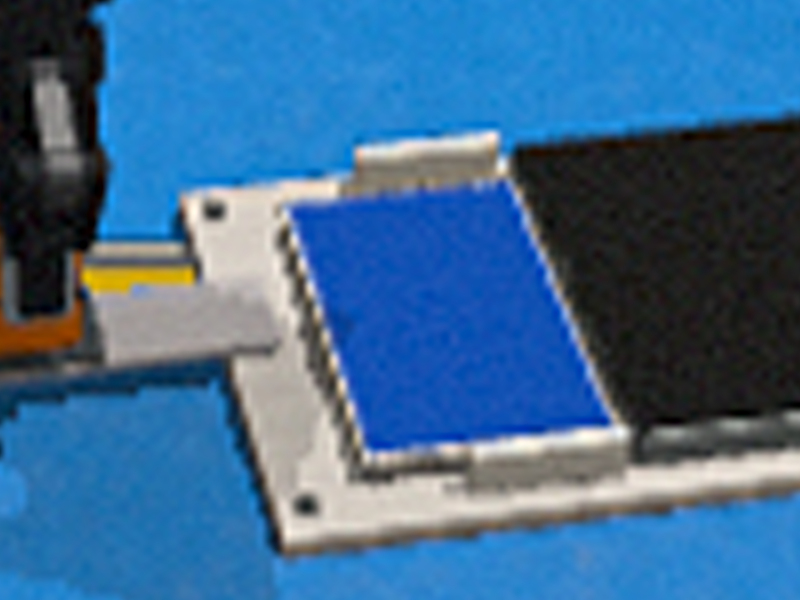

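The blade is aligned in front of the plate, with its tip at (275,345) and the plate edge at about (320,340), roughly 15 mm away. I lower it 1.5 mm and creep in.

>>> move_arm(plan=[[[0,0,0,0,0,-0.0015,1],[0,0,0,0.003,0.0005,-0.0015,1],[0,0,0,0.006,0.001,-0.0015,1],[0,0,0,0.009,0.0015,-0.0015,1],[0,0,0,0.012,0.002,-0.0015,1],[0,0,0,0.014,0.0025,-0.0015,1]]])

```text
time: 8.35
tool_pos: [0.4866, -0.0676, 0.0585]
tcp_rot: [0.0, -0.087, 0.996, -0.0]
ft_force: [-0.5, -0.4, -2.7]
finger_gap: 0.0234
grip_force: 59.6
```

>>> move_arm(plan=[[[0,0,0,0.002,0.0003,0,1],[0,0,0,0.004,0.0007,0,1],[0,0,0,0.005,0.0009,0,1]]])

```text
time: 8.65
tool_pos: [0.4914, -0.0667, 0.0585]
tcp_rot: [0.0, -0.087, 0.996, -0.0]
ft_force: [0.4, -0.4, -1.9]
finger_gap: 0.0234
grip_force: 59.6
```

>>> move_arm(plan=[[[0,0,0,0.002,0.0003,0,1],[0,0,0,0.004,0.0007,0,1]]])

```text
time: 8.85
tool_pos: [0.4952, -0.066, 0.0585]
tcp_rot: [-0.0, -0.087, 0.996, 0.0]
ft_force: [-0.1, -0.3, -0.8]
finger_gap: 0.0235
grip_force: 59.6
```

>>> move_arm(plan=[[[0,0,0,0,0,0.0007,1],[0,0,0,0.002,0.0003,0.0007,1],[0,0,0,0.004,0.0007,0.0007,1],[0,0,0,0.004,0.0007,0.0007,1]]])

```text
time: 9.25
tool_pos: [0.4995, -0.0653, 0.0593]
tcp_rot: [0.0, -0.087, 0.996, -0.0]
ft_force: [0.5, -0.6, -2.9]
finger_gap: 0.0235
grip_force: 59.6
```

>>> move_arm(plan=[[[0,0,0,0.002,0.0003,0,1],[0,0,0,0.004,0.0007,0,1],[0,0,0,0.004,0.0007,0,1]]])

```text
time: 9.55
tool_pos: [0.5036, -0.0646, 0.0593]
tcp_rot: [0.0, -0.087, 0.996, -0.0]
ft_force: [-0.4, -1.0, -1.9]
finger_gap: 0.0235
grip_force: 59.6
```

>>> move_arm(plan=[[[0,0,0,0.002,0.0003,0,1],[0,0,0,0.004,0.0007,0,1],[0,0,0,0.004,0.0007,0,1]]])

```text
time: 9.85
tool_pos: [0.5076, -0.0639, 0.0593]
tcp_rot: [0.0, -0.087, 0.996, -0.0]
ft_force: [0.5, 0.8, -1.9]
finger_gap: 0.0234
grip_force: 59.6
```

No contact well past where the block would be, so this lane is open. Going deeper.

>>> move_arm(plan=[[[0,0,0,0.003,0.0005,0,1],[0,0,0,0.006,0.001,0,1],[0,0,0,0.009,0.0015,0,1],[0,0,0,0.012,0.002,0,1],[0,0,0,0.014,0.0025,0,1],[0,0,0,0.014,0.0025,0,1]]])

```text
time: 10.45
tool_pos: [0.5216, -0.0614, 0.0592]
tcp_rot: [0.0, -0.087, 0.996, -0.0]
ft_force: [-0.1, 0.2, -1.8]
finger_gap: 0.0234
grip_force: 59.6
```

```bash
python3 - <<'E'
from h import *
o=get_obs();print(o['tool_pos'],o['ft_force'],o['moment'])
im=snap('side','e2'); F=np.array([.644,-.054]);ex=np.array([np.cos(.1749),np.sin(.1749)]);ey=np.array([-ex[1],ex[0]])
t=np.array(o['tool_pos'][:2])-F; print('lifter F',t@ex,t@ey)
c=proj('side',[[.59,-.06,.02]])[0]; M=np.array([[8,0,400-8*c[0]],[0,8,300-8*c[1]]])
cv2.imwrite('pics/e2b.png',cv2.warpAffine(im,M,(800,600),flags=cv2.INTER_CUBIC)[:,:,::-1])
E
```

```text
[ 0.52158283 -0.06135736  0.0592445 ] [-0.14977691  0.1849635  -1.75843471] [-0.01446194 -0.017177    0.02260904]
lifter F -0.12182982028512361 0.014056657268305673
```

View pics/e2b.png

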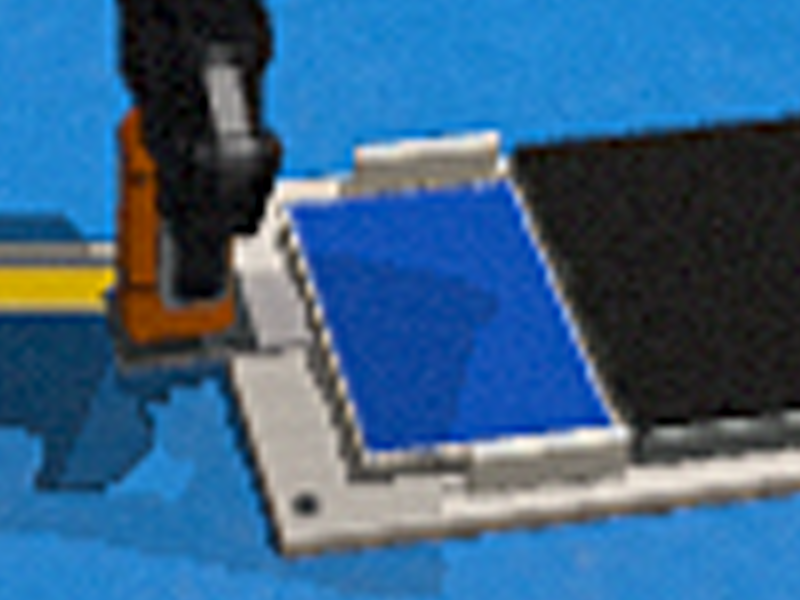

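The plate is unmoved, and the blade is about 35 mm under its edge at (312,345). I shift the blade 6 mm towards the centre, pull back slightly and start lifting along an arc about the step.

>>> move_arm(plan=[[[0,0,0,-0.003,-0.004,0,1],[0,0,0,-0.004,-0.0068,0,1],[0,0,0,-0.004,-0.0068,0.003,1],[0,0,0,-0.004,-0.0068,0.006,1],[0,0,0,-0.004,-0.0068,0.009,1],[0,0,0,-0.004,-0.0068,0.012,1],[0,0,0,-0.0025,-0.0065,0.016,1],[0,0,0,-0.001,-0.0062,0.02,1]]])

```text
time: 11.3
tool_pos: [0.5202, -0.0675, 0.0795]
tcp_rot: [-0.0, -0.087, 0.996, 0.0]
ft_force: [-0.3, -0.2, -2.6]
finger_gap: 0.0236
grip_force: 59.5
```

```bash
python3 - <<'E'
from h import *
o=get_obs();print(o['tool_pos'],o['ft_force'],o['moment'],o['time'])
ims=[]
for n in('side','scene'):
    im=snap(n,'f_'+n); c=proj(n,[[.60,-.06,.03]])[0]; s=6; M=np.array([[s,0,200-s*c[0]],[0,s,300-s*c[1]]])
    ims.append(cv2.warpAffine(im,M,(400,600),flags=cv2.INTER_CUBIC))
cv2.imwrite('pics/f1.png',np.hstack(ims)[:,:,::-1])
E
```

```text
[ 0.52020472 -0.06746503  0.07952164] [-0.34583288 -0.19644937 -2.57083497] [-0.02199646  0.13864976 -0.07428728] 11.3
```

View pics/f1.png

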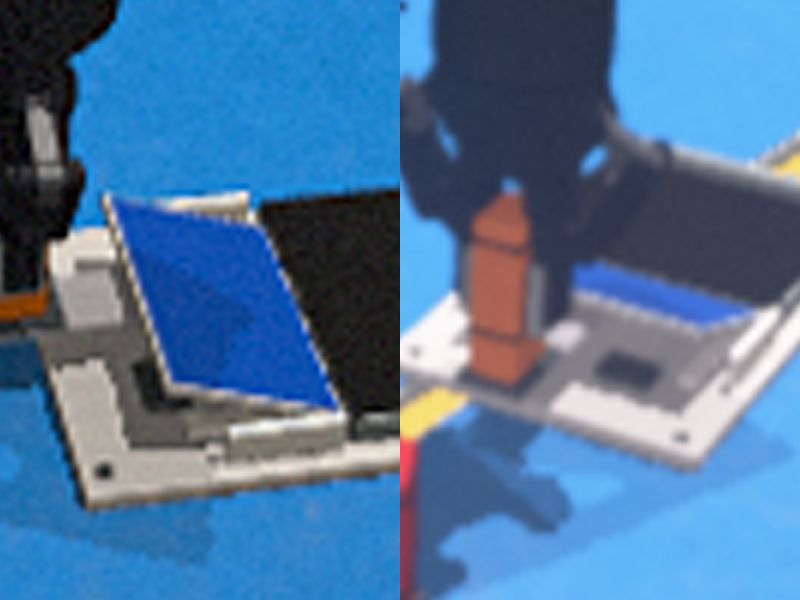

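The plate is propped at about 20° and seated at the step. The dark key block is visible on the -y side. Continuing the arc.

>>> move_arm(plan=[[[0,0,0,0.002,0.0004,0.004,1],[0,0,0,0.0045,0.0008,0.0075,1],[0,0,0,0.007,0.0012,0.011,1],[0,0,0,0.01,0.0018,0.014,1],[0,0,0,0.013,0.0023,0.0165,1],[0,0,0,0.0165,0.0029,0.019,1],[0,0,0,0.02,0.0035,0.021,1],[0,0,0,0.0235,0.0042,0.0225,1]]])

```text
time: 12.2
tool_pos: [0.5442, -0.0634, 0.102]
tcp_rot: [0.0, -0.087, 0.996, -0.0]
ft_force: [-0.5, -0.1, -2.0]
finger_gap: 0.0236
grip_force: 59.4
```

```bash
cat > blue.py <<'E'
from h import *
o=get_obs();print(o['tool_pos'],o['ft_force'],o['moment'],o['time'])
for n in('side','scene'):
    im=snap(n,'g_%s_%d'%(n,o['time']*100)); c=proj(n,[[.65,-.06,.05]])[0].astype(int)
    h=cv2.cvtColor(im,cv2.COLOR_RGB2HSV)[c[1]-40:c[1]+40,c[0]-50:c[0]+50]
    m=cv2.inRange(h,(108,150,60),(125,255,235)); k,l,st,ce=cv2.connectedComponentsWithStats(m)
    for i in np.argsort(-st[1:,4])[:2]+1: print(n,'blue',st[i],(ce[i]+c-[50,40]).round())
    for q in ('plate','pad'):
        for d in recognise(q,n)[:1]: print(n,q,round(d['score'],2),np.round(d['extent']))
E
python3 blue.py
```

```text
[ 0.54422721 -0.06338942  0.10200555] [-0.5116812  -0.1423485  -1.97575177] [ 0.01540318  0.088395   -0.01807193] 12.2
side blue [38 33 13 25 41] [312. 218.]
side blue [34 25  2  3  3] [304. 201.]
side plate 0.51 [308. 213.  26.  50.]
side pad 0.75 [322. 228. 105.  62.]
scene blue [12 22  1  1  1] [262. 168.]
scene plate 0.69 [304. 190.  32.  23.]
scene pad 0.85 [297. 202.  80.  54.]
```

>>> move_arm(plan=[[[0,0,0,0.004,0.0007,0.0015,1],[0,0,0,0.008,0.0014,0.0025,1],[0,0,0,0.012,0.0021,0.003,1],[0,0,0,0.0155,0.0027,0.0035,1],[0,0,0,0.019,0.0034,0.0035,1],[0,0,0,0.0225,0.004,0.0035,1],[0,0,0,0.026,0.0046,0.0035,1],[0,0,0,0.029,0.0051,0.0035,1],[0,0,0,0.032,0.0056,0.0035,1],[0,0,0,0.035,0.0062,0.0035,1]]])

```text
time: 13.5
tool_pos: [0.5789, -0.0571, 0.1051]
tcp_rot: [-0.0, -0.087, 0.996, 0.0]
ft_force: [-0.8, -0.3, -2.2]
finger_gap: 0.0234
grip_force: 59.4
```

```bash
python3 blue.py
```

```text
[ 0.57886699 -0.05714338  0.10512848] [-0.83020652 -0.34304648 -2.20126092] [-0.02823717 -0.01347146 -0.01207257] 13.5
side plate 0.85 [329. 221.  42.  37.]
side pad 0.93 [318. 228. 104.  57.]
scene plate 0.76 [309. 191.  34.  18.]
```

>>> move_arm(plan=[[[0,0,0,-0.02,-0.0035,0.005,1],[0,0,0,-0.05,-0.009,0.01,1],[0,0,0,-0.08,-0.014,0.02,1],[0,0,0,-0.11,-0.03,0.02,1],[0,0,0,-0.12,-0.08,0.01,1],[0,0,0,-0.12,-0.12,0.01,1],[0,0,0,-0.12,-0.16,0.01,1],[0,0,0,-0.12,-0.2,0.0,1],[0,0,0,-0.12,-0.225,0.0,1],[0,0,0,-0.12,-0.225,0.0,1]]])

```text
time: 14.8
tool_pos: [0.4587, -0.2861, 0.1056]
tcp_rot: [0.001, -0.085, 0.996, -0.001]
ft_force: [1.3, 0.5, -2.4]
finger_gap: 0.0231
grip_force: 59.9
```

```bash
python3 blue.py; python3 - <<'E'
from h import *
ims=[]
for n in('side','scene'):
    im=snap(n,'k_'+n); c=proj(n,[[.66,-.06,.03]])[0]; s=5; M=np.array([[s,0,400-s*c[0]],[0,s,150-s*c[1]]])
    ims.append(cv2.warpAffine(im,M,(800,300),flags=cv2.INTER_CUBIC))
cv2.imwrite('pics/k.png',np.vstack(ims)[:,:,::-1])
E
```

```text
[ 0.45872708 -0.28605062  0.10558092] [ 1.26167331  0.45725987 -2.43042183] [-0.02464749 -0.0175341  -0.02748271] 14.8
side plate 0.9 [326. 223.  46.  38.]
side pad 0.89 [320. 229. 104.  58.]
scene plate 0.93 [299. 189.  46.  20.]
scene pad 0.83 [290. 199.  67.  62.]
```

View pics/k.png

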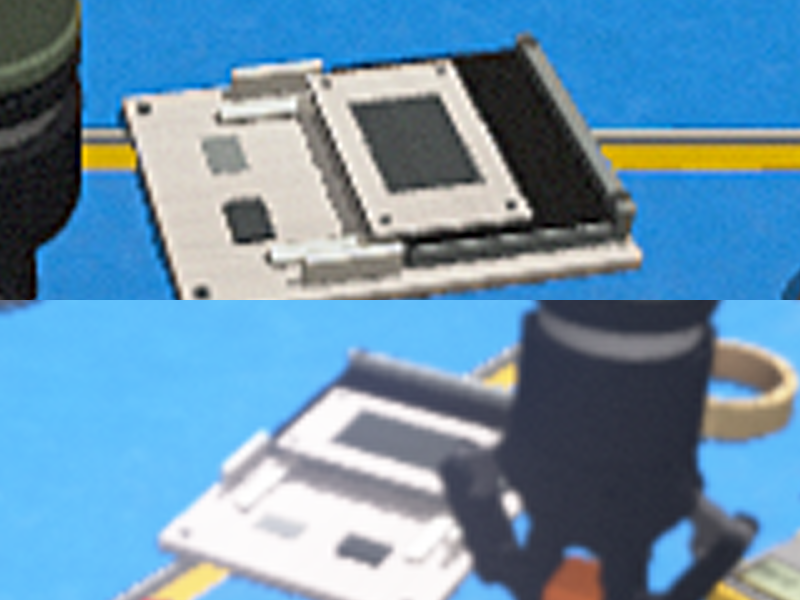

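The plate lies bare side up on the pad, square, overhanging the step slightly with its centre about 30 mm beyond it. Now I stand the lifter down near its old spot.

>>> move_arm(plan=[[[0,0,0,0,0,-0.025,1],[0,0,0,0,0,-0.045,1],[0,0,0,0,0,-0.052,1],[0,0,0,0,0,-0.055,1],[0,0,0,0,0,-0.0575,1],[0,0,0,0,0,-0.058,1],[0,0,0,0,0,-0.058,1]]])

```text
time: 15.9
tool_pos: [0.4594, -0.2826, 0.0481]
tcp_rot: [0.001, -0.087, 0.996, -0.001]
ft_force: [1.6, 1.2, -1.2]
finger_gap: 0.0229
grip_force: 60.0
```

>>> move_arm(plan=[[[0,0,0,0,0,0,-1],[0,0,0,0,0,0,-1],[0,0,0,0,0,0,-1],[0,0,0,0,0,0,-1],[0,0,0,0,0,0,-1],[0,0,0,0,0,0,-1],[0,0,0,0,0,0.02,-1],[0,0,0,0,0,0.06,-1],[0,0,0,0,0,0.1,-1],[0,0,0,0,0,0.14,-1]]])

```text
time: 16.9
tool_pos: [0.4583, -0.2819, 0.1883]
tcp_rot: [-0.0, -0.087, 0.996, 0.0]
ft_force: [0.5, -0.9, -0.2]
finger_gap: 0.0853
grip_force: 0.0
```

```bash
python3 - <<'E'
from h import *
o=get_obs();print(o['tool_pos'],o['finger_gap'],o['time'])
a=snap('wrist','l'); 
for q in('lifter','lifter_tip'):
    for d in spot_point(q,'wrist')[:3]: print(q,round(d['score'],2),ray('wrist',d['centre'],0).round(3))
h=cv2.cvtColor(a,cv2.COLOR_RGB2HSV); m=cv2.inRange(h,(8,150,60),(17,255,255)); k,l,st,ce=cv2.connectedComponentsWithStats(m)
for i in np.argsort(-st[1:,4])[:2]+1: print('orange',st[i],ce[i].round())
F=np.array([.644,-.054])
capture('side')
for q in('plate',):
    for d in spot_point(q,'side')[:1]:
        p=ray('side',d['centre'],.028)[:2]-F; print(d['score'],p@[.985,.174],p@[-.174,.985])
E
```

```text
[ 0.4583162  -0.28189747  0.18833512] 0.08526846243642941 16.9
lifter 0.67 [ 0.318 -0.299  0.   ]
lifter 0.67 [ 0.382 -0.12   0.   ]
lifter 0.62 [ 0.466 -0.289  0.   ]
lifter_tip 0.96 [ 0.398 -0.317  0.   ]
lifter_tip 0.7 [ 0.54  -0.273  0.   ]
lifter_tip 0.6 [ 0.313 -0.158  0.   ]
orange [ 236  159   30   60 1315] [250. 189.]
orange [506 153   6   2   6] [508. 154.]
0.22 0.00432481581456624 -0.013632494367951406
```

```bash
python3 - <<'E'
from h import *
c=proj('side',[[.66,-.06,.03]])[0]
r=lambda p,z:ray('side',(np.array(p)-[400,150])/5+c,z)[:2]
Q=np.array([r(p,.031) for p in [(308,78),(442,60),(532,222),(372,238)]])
B=np.array([r(p,.01) for p in [(123,100),(180,310)]]); B2=r((640,245),.034)
e=(B[0]-B[1]);print('w',np.hypot(*e));ey=e/np.hypot(*e);ex=np.array([ey[1],-ey[0]]);
N=B.mean(0)+.112*ex; print('nest',N,np.degrees(np.arctan2(ex[1],ex[0])))
for p in [*Q,Q.mean(0)]: print(((p-N)@ex).round(4),((p-N)@ey).round(4))
E
```

```text
w 0.153297047995284
nest [ 0.6446566  -0.05740931] 8.560106651292328
-0.0172 0.0559
0.0578 0.0601
0.0622 -0.0651
-0.0173 -0.0642
0.0214 -0.0033
```

```bash
python3 -c "
from workcell import *
print(hand_in())"
```

```text
the job is handed in; nothing more can be done
None
```

The job is handed in, with no verdict returned: the plate lies bare side up on the pad, about 21 mm past the step by my last picture measurement. The lifter stands released on the bench near its old spot.

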